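# Load the sweet carousel on the party table

### The arm

A 6-joint arm with a two-finger parallel gripper is mounted at the origin on the work surface. World frame = base frame: x ahead of the robot, y to its left, z up, the work surface at z = 0. Lengths are in m, angles in rad, forces in N, time in s.
With the tool pointing down it reaches from about 0.325 to 1 m from the base axis. Payload 5.1 kg.
Tool frame: the origin (TCP) lies at the very end of the fingers, on their centre line; the grasp point (between the pads) lies 19 mm behind it; z points along the fingers, y is the line along which they close (so a half turn about z gives the same grasp; the last joint's range is limited). The gripper opens to 85 mm and grips with 20 to 120 N. Pads are 22 mm wide; open, the fingers measure 114 mm over their backs; the gripper's body (76 mm by 85 mm) begins 54 mm behind the grasp point. The pads swing forward as they close: fully open they stand 13 mm farther back than shut.
Start: joints at [-1.274, 0.124, 1.65, -0, 1.367, -0.083], TCP at [0.241, -0.604, 0.231] pointing down, gripper open.
Joint ranges: [-2.61, 2.61], [-1.02, 2.33], [0.03, 2.71], [-1.35, 4.49], [0.32, 2.68], [-2.91, 2.91]. Speed limits (rad/s): [2.57, 2.57, 3.14, 3.14, 3.14, 3.14].

### API

Orientations are given as [roll, pitch, yaw] about the fixed x, y, z axes, in that order (R = Rz(yaw) Ry(pitch) Rx(roll)).
In Python, from workcell import robot, grab_frame, ticket, nets gives the robot as it stands. The module is installed in compiled form; this text tells all that it offers.
- The arm moves only by the tool apply_moves, never from a script. Its argument "commands" is text: rows parted by semicolons, each of 6 numbers parted by spaces: the shift along the world's x, y, z scaled (see below), then the turn, a rotation vector about the world's x, y, z scaled (see below). In form: tx ty tz ax ay az; .... A call has 1 to 20 rows; each row shifts and turns the commanded pose from where the row before left it; what a row does not reach is not made up. The controller multiplies each number of a shift by 10 cm and each number of a turn by pi/4 rad. A row lasts 1/8 s, in which the tool goes at most 62.5 mm and 10.7 degrees, less where a joint would pass 70% of its speed; a pose out of reach is approached as far as the arm can. A call with a number of a shift or a turn outside -1 to 1 is refused whole. A call with a gripper value outside its range is refused whole. "fingers" is the closure, from 0 (fully open) to 1 (shut), set as the call begins (left out, the last holds). The fingers move at their own pace and stop on an object; the grip force is fixed at half the most. Time passes only in rows, so rows that do not move let the fingers close. It gives the time, the measured TCP pose, the force, the opening and the grip force at its end, in the units of the state.
- robot.sense(): the state, without advancing time (a new reading comes with each control period).
- grab_frame(name): name is "scene" or "top" or "wrist"; returns a dict with "img" (384x512x3 uint8, blue, green, red), "fx", "fy", "cx", "cy" (pixels), "pose" (4x4, takes a point from camera to world coordinates); the wrist camera has in their place "T_tool_cam" (4x4, takes a point from camera to tool coordinates, whose origin is the TCP and whose axes are the flange's). Camera axes: x right, y down, z forward; pixel columns grow to the right and rows downward; lengths in m; the calibration is good to about 2 mm. The wrist camera is an equidistant fisheye: a pixel r from the principal point sees the ray r / f radians off the axis. A picture is of the moment at which its call begins: read the wrist's pose just before it. There is no depth.
- ticket.job_done(): hands the job in; it is judged then, once.
Trained networks look in the newest picture that a camera, given by its name, has taken for a name from the list of things; names that differ only in an ending like _2 or _b are one class to them, and where a whole thing is asked for, a point or a joint stands for the part that bears it (a point fixed in the world has none). Each returns a list of dicts, best first, with "conf" (0 to 1); they miss things now and then, are a little off and sometimes report something else, mostly with a low value. They report only what shows in the picture. A call takes as long as a camera call. They do not tell look-alikes from the thing itself.
- nets.cut_out(camera, name): "mask" (384x512 bool, what is visible of it) and "box" ([left, top, right, bottom] in pixels, round what is visible of it).
The state is a dict: "clock": time; "q": joint angles; "joint_vel": joint speeds; "effort": joint torques, N m; "tcp_pos": TCP position; "tcp_rot": TCP orientation; "force": force on the tool from outside, world axes, zero at the start; "ft_torque": the same for the moment, N m; "opening": opening from 0.0 (shut) to 1.0 (fully open); "gripper_force": force on a finger pad.
Only numpy, scipy, OpenCV 4.12 (cv2) and the standard library are available. Lean on these libraries where they do the work, as an engineer would, in place of code of your own. Each camera call takes 0.05 s, during which the arm holds its last target. There are 200 camera calls.

### The job

On the party table, turn the lower plate of the two-tier sweet carousel until its empty square recess clicks into place at the loading side, straight above the pointer on the base. Then take the lidded pot with the square foot and set it upright and fully home in that recess. Leave the other things on the table where they are.

Things in the scene. Friction and masses are not known exactly. Their poses are not given: they have to be found in the camera images.
- stand: Fixed two-tier sweet stand, mint and brass. Origin on the table, on the turning axis; z up; its own -x axis points to the loading side, where a low tongue (26 mm wide, 8 mm high) with a brass point lies on the table, its tip 204 mm from the axis. A brass column, 20 mm diameter, carries the upper tier; base 230 mm diameter.
- tier (a point): Centre of the underside of the fixed clear upper tier, 180 mm above the table: disc of 210 mm diameter, 8 mm thick, brass edge, sweets on it up to 214 mm above the table. It overhangs the inner part of the carousel: reach posts and recess from outside, tool tilted 25 to 45 degrees with its body leaning away from the column.
- carousel: Turning lower plate: mint disc, 326 mm diameter, 12 mm thick, top face 48 mm above the table. Origin on the table on the stand's axis, z up. Turns several turns either way; let go, it springs to the nearest of twelve clicks, 30 degrees apart; about 5 N at a post to leave one. At the goal its x axis points as the stand's. Fixed pots, 74 mm high, fill its +y and -y places, 115 mm from the axis.
- recess (a point): Centre of the floor of the empty square recess, level with the carousel's top face (48 mm above the table). The recess is 63 mm by 63 mm inside, sides along the carousel's x and y, with a raised brass rim 9 mm high and 7 mm thick.
- loading (a point): The fixed point where the centre of the empty square recess must come: 115 mm from the axis on the loading side, straight above the tongue, 48 mm above the table.
- post_a (a point): Top centre of a brass post for turning the carousel by hand: upright, 14 mm diameter, 40 mm high from the carousel's top face, 130 mm from the axis; at +45 degrees from the carousel's x axis. A grip on it may turn about it.
- post_b (a point): Same kind of post at +135 degrees from the carousel's x axis.
- post_c (a point): Same kind of post at -135 degrees from the carousel's x axis.
- post_d (a point): Same kind of post at -45 degrees from the carousel's x axis.
- pot: White porcelain sweet pot with a fixed lid, one solid piece, 130 to 250 g, 74 mm high: a square foot 60 by 60 by 8 mm (sides along its x and y), above it a round body of 44 mm diameter from 8 to 58 mm height, then the lid with a small ball. Origin: centre of the underside, z up.
- round_pot: Bystander: the same pot but with a round foot of 60 mm diameter. Origin: centre of the underside.
- tumbler: Bystander: glass tumbler, 72 mm diameter, 90 mm high. Origin: centre of the underside.
- jar: Bystander: amber sweet jar, 68 mm diameter, 85 mm high. Origin: centre of the underside.
- round_recess (a point): Centre of the floor of an empty round recess (63 mm across), across the axis from the square one; not used here.
Mind the look-alikes: they are no part of the job. Leave any purple look-alike of the pot alone.

How it is judged:
On the way, in this order (a step that is already met when the one before it is completed fails the run):
1. the empty square recess has been turned to the loading side and rests on its click (horizontal distance between recess and loading below 0.004 m and angular speed of carousel below 0.05 rad/s and contact force between the fingers and carousel below 0.5 N), for 0.3 s.
2. the square-footed pot sits in the recess (horizontal distance between pot and recess below 0.003 m and distance between pot and recess below 0.004 m), for 0.2 s.
At the end, for the whole second after the job is handed in: Square recess at rest within 4 mm of the loading point; square-footed pot in it, upright within 0.05 rad, centred within 3 mm and down on the floor (origins within 4 mm); all at rest; the other three loose things within 30 mm of where they began (all of step 2 and horizontal distance between recess and loading below 0.004 m and angle between pot's own z axis and vertical below 0.05 rad and linear speed of pot below 0.01 m/s and angular speed of carousel below 0.05 rad/s and distance of each of round_pot, tumbler, jar from where it was at the start of the episode below 0.03 m); the robot touches nothing.
It fails at once if a bystander is disturbed by more than 30 mm (distance of any of round_pot, tumbler, jar from where it was at the start of the episode above 0.03 m).
It also fails if it takes over 72 s, if anything falls off the work surface, if the arm or the gripper's body presses on something with over 40 N, if the wrist force passes 120 N, or if a joint passes its speed limit or range.

## Working session

There is one attempt and no reset: what is moved stays moved. The work goes in short steps, Python scripts to look and compute and a tool call to move; the robot and the scene stay as the last step left them, time stands still between calls to the robot, and variables do not carry over. Pictures are saved under pics/ and viewed, at most 10 in all, crops included, and the job is handed in when it is done.

Besides the shell and the picture viewer there is one more tool, called after ">>>" as name(argument=value, ...) on one line, values as JSON. apply_moves: Moves the arm, as the interface text tells. Its arguments: {"type":"object","properties":{"commands":{"type":"string"},"fingers":{"type":"number"}},"required":["commands"]}

```bash
mkdir -p pics; python3 - <<'E'
from workcell import robot, grab_frame, nets
import cv2,numpy as np
print(robot.sense())
for c in ["scene","top"]:
    f=grab_frame(c); cv2.imwrite(f"pics/{c}0.png",f["img"])
    print(c,f["fx"],f["fy"],f["cx"],f["cy"],f["pose"].round(4).tolist())
    for n in ["pot","round_pot","tumbler","jar","stand","carousel","post_a","recess","round_recess","tier"]:
        try:
            for d in nets.cut_out(c,n)[:6]: 
                ys,xs=np.nonzero(d["mask"]); print(n,round(d["conf"],2),d["box"],xs.mean().round(1),ys.mean().round(1))
        except Exception as e: print(n,e)
E
```

```text
{'clock': 0.0, 'q': array([-1.27358651e+00,  1.24527458e-01,  1.65168332e+00, -1.83274687e-05,
        1.36748988e+00, -8.25999912e-02]), 'joint_vel': array([-3.90437080e-04,  7.70756184e-05,  6.66552957e-04,  4.54077692e-04,
        1.57819984e-04, -1.82770322e-03]), 'effort': array([ 7.21332344e-04, -4.23610997e+01, -3.65454412e+01,  4.75667616e-05,
        6.86995409e-03, -1.01245220e-05]), 'tcp_pos': array([ 0.2407719 , -0.60310278,  0.23003304]), 'tcp_rot': array([-3.13949035e+00, -1.56042186e-04,  3.79813368e-01]), 'force': array([ 0.6330722 , -0.10902261, -0.31412753]), 'ft_torque': array([ 0.04869756, -0.00757052, -0.00690795]), 'gripper_force': 0.0, 'opening': 0.9982056190042827}
scene 408.72050314759036 408.72050314759036 253.45197811552364 189.85572412991243 [[0.4457, 0.6495, -0.6161, 1.1582], [0.895, -0.3081, 0.3226, -0.3652], [0.0197, -0.6952, -0.7186, 0.9155], [0.0, 0.0, 0.0, 1.0]]
pot 0.9 [95.0, 278.4, 136.8, 311.6] 113.9 295.0
pot 0.85 [157.9, 214.6, 186.2, 244.3] 169.0 227.9
pot 0.77 [141.9, 182.1, 166.2, 212.6] 153.4 197.9
pot 0.67 [102.1, 217.3, 129.5, 249.6] 113.4
[... 942 characters left out ...]
236.2
pot 0.65 [328.1, 207.4, 357.1, 233.2] 343.7 221.0
round_pot 0.73 [175.2, 128.5, 294.7, 245.9] 240.7 198.6
round_pot 0.55 [357.5, 152.9, 373.5, 171.2] 364.5 162.0
round_pot 0.26 [96.4, 172.6, 131.3, 199.4] 112.3 187.3
tumbler 0.86 [96.3, 172.0, 130.3, 197.6] 112.6 187.6
jar 0.68 [125.8, 231.8, 158.0, 254.8] 141.7 240.7
stand 0.57 [175.8, 128.6, 301.9, 243.9] 234.4 185.3
carousel 0.8 [174.1, 127.4, 292.6, 242.4] 240.0 198.1
post_a 0.79 [175.2, 129.4, 292.7, 246.1] 240.4 198.8
post_a 0.21 [126.1, 233.1, 157.7, 255.9] 141.9 240.6
recess 0.76 [178.2, 128.7, 291.3, 243.0] 240.2 199.2
round_recess 0.64 [176.5, 126.5, 292.4, 244.9] 241.1 199.5
tier 0.78 [179.5, 127.2, 300.5, 248.2] 234.7 185.4
```

```bash
python3 - <<'E'
import cv2,numpy as np
s=cv2.imread("pics/scene0.png");t=cv2.imread("pics/top0.png")
cv2.imwrite("pics/s1.png",cv2.resize(s[120:330,80:410],(792,504),interpolation=cv2.INTER_CUBIC))
cv2.imwrite("pics/t1.png",cv2.resize(t[105:295,85:435],(798,433),interpolation=cv2.INTER_CUBIC))
E
```

```text
(no output)
```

View pics/s1.png

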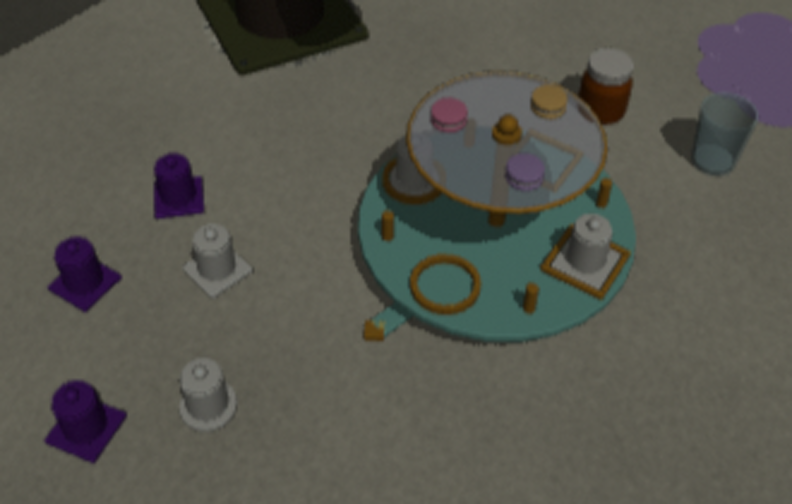

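View pics/t1.png

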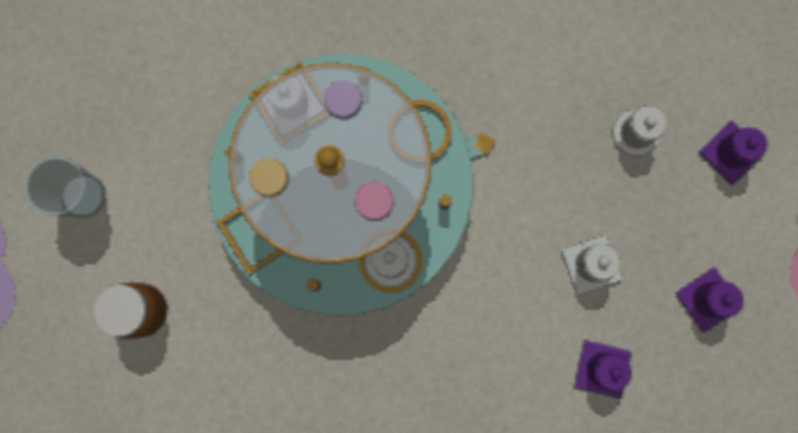

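The scene crop shows five pot-like things off the carousel. The white square-foot pot is at scene px (169,228), top px (345,220). The white round-foot pot is at scene (166,285), top (364,162). Three purple look-alikes are at scene (153,198), (113,234) and (114,295). By the description I choose the white square-foot pot. The empty square recess is on the far side from the pointer, at top crop (258,233), and the round empty recess is near the pointer.

```bash
cat > h.py <<'E'
import numpy as np,cv2
from scipy.spatial.transform import Rotation as R
def proj(f,P):
    T=np.linalg.inv(f["pose"]); p=np.atleast_2d(P)@T[:3,:3].T+T[:3,3]
    return np.c_[f["fx"]*p[:,0]/p[:,2]+f["cx"],f["fy"]*p[:,1]/p[:,2]+f["cy"]]
def ray(f,uv,z):
    d=f["pose"][:3,:3]@np.array([(uv[0]-f["cx"])/f["fx"],(uv[1]-f["cy"])/f["fy"],1]); o=f["pose"][:3,3]
    return o+d*(z-o[2])/d[2]
def brass(img):
    h=cv2.cvtColor(img,cv2.COLOR_BGR2HSV)
    m=((h[...,0]>8)&(h[...,0]<25)&(h[...,1]>150)&(h[...,2]>70)).astype(np.uint8)
    n,l,s,c=cv2.connectedComponentsWithStats(m)
    return m,[(int(s[i,4]),s[i,:4].tolist(),c[i].round(1).tolist()) for i in range(1,n) if s[i,4]>5]
E
python3 - <<'E'
from workcell import grab_frame,robot
from h import *
for c in ["scene","top"]:
    f=grab_frame(c); m,b=brass(f["img"]); print(c); [print(x) for x in b]
f=grab_frame("top")
img=f["img"]; h=cv2.cvtColor(img,cv2.COLOR_BGR2HSV)
print(h[170:230:6,265:290:6].reshape(-1,3)[:12].tolist())
# rough disc
print("tip",ray(f,(85+488/2.28,105+143/2.28),.008))
print("pot",ray(f,(85+592/2.28,105+266/2.28),.004),"round",ray(f,(364.5,162),.03))
print("disc",ray(f,(85+341/2.28,105+184/2.28),.048))
E
```

```text
scene
(9, [340, 10, 2, 8], [340.3, 13.3])
(102, [361, 30, 28, 8], [373.9, 33.4])
(11, [334, 155, 6, 4], [336.7, 157.0])
(81, [285, 168, 12, 12], [291.3, 174.1])
(109, [251, 183, 81, 26], [290.9, 200.9])
(19, [331, 195, 4, 11], [332.2, 198.9])
(28, [240, 209, 4, 11], [241.5, 213.1])
(126, [306, 222, 36, 22], [324.1, 233.0])
(174, [251, 227, 29, 24], [265.1, 238.3])
(25, [300, 239, 4, 11], [301.5, 242.5])
(46, [232, 254, 8, 8], [234.9, 258.2])
(676, [460, 288, 52, 57], [494.0, 315.8])
(195, [432, 311, 28, 26], [444.3, 324.5])
(2351, [330, 332, 112, 52], [394.8, 362.8])
top
(6, [196, 144, 4, 4], [197.2, 145.5])
(21, [266, 150, 15, 8], [273.5, 152.0])
(27, [295, 165, 6, 7], [297.7, 167.6])
(11, [274, 168, 7, 7], [277.1, 171.3])
(98, [224, 170, 11, 11], [229.1, 175.1])
(11, [279, 192, 3, 4], [279.9, 193.4])
(43, [182, 197, 20, 27], [189.1, 210.6])
(8, [221, 229, 3, 3], [222.1, 229.9])
(27, [144, 230, 8, 13], [148.9, 234.4])
[[94, 23, 158], [45, 7, 143], [23, 84, 134], [84, 62, 151], [83, 61, 147], [90, 9, 136], [20, 12, 131], [83, 61, 133], [83, 61, 150], [83, 62, 151], [96, 24, 159], [50, 5, 141]]
tip [ 0.57987872 -0.11886435  0.008     ]
pot [ 0.41984892 -0.24379002  0.004     ] round [ 0.58691118 -0.30330432  0.03      ]
disc [0.52577781 0.06698434 0.048     ]
```

```bash
cat >> h.py <<'E'
from scipy.optimize import least_squares
def pol(a,r,th,z): return np.array([a[0]+r*np.cos(th),a[1]+r*np.sin(th),z])
E
python3 - <<'E'
from workcell import grab_frame,robot
from h import *
F={c:grab_frame(c) for c in ["scene","top"]}
S,T=F["scene"],F["top"]
for c,uv,z in [("scene",(332.2,198.9),.07),("scene",(241.5,213.1),.068),("scene",(301.5,242.5),.068),("top",(279.9,193.4),.088),("top",(222.1,229.9),.088),("scene",(265.1,238.3),.055),("scene",(234.9,258.2),.005),("top",(297.7,167.6),.006)]:
    print(c,uv,ray(F[c],uv,z).round(4))
# circle fit of mint disc in scene/top
obs=[("scene",(332.2,198.9),.07,130,None),("scene",(241.5,213.1),.068,130,None),("scene",(301.5,242.5),.068,130,None),("top",(279.9,193.4),.086,130,None),("top",(222.1,229.9),.086,130,None),("scene",(265.1,238.3),.054,115,0)]
def res(p):
    r=[]
    for c,uv,z,rad,k in obs:
        P=ray(F[c],uv,z)[:2]-p[:2]
        a=np.arctan2(P[1],P[0])-p[2]
        if k is None: t=p[2]+np.pi/4+np.pi/2*np.round((a-np.pi/4)/(np.pi/2))
        else: t=p[2]
        r+= list(P-rad/1000*np.array([np.cos(t),np.sin(t)]))
    return np.array(r)
best=min((least_squares(res,[.526,.067,p0]) for p0 in np.radians([-40,-60,-80,-100])),key=lambda s:s.cost)
print(best.x[:2],np.degrees(best.x[2])); print((best.fun.reshape(-1,2)*1000).round(1))
for c,uv,z in [("scene",(234.9,258.2),.005),("top",(297.7,167.6),.006)]:
    P=ray(F[c],uv,z)[:2]-best.x[:2]; print(np.hypot(*P),np.degrees(np.arctan2(P[1],P[0])))
E
```

```text
scene (332.2, 198.9) [0.5608 0.2002 0.07  ]
scene (241.5, 213.1) [ 0.4966 -0.0536  0.068 ]
scene (301.5, 242.5) [0.6532 0.0431 0.068 ]
top (279.9, 193.4) [ 0.4956 -0.0566  0.088 ]
top (222.1, 229.9) [0.4026 0.0988 0.088 ]
scene (265.1, 238.3) [ 0.5922 -0.0302  0.055 ]
scene (234.9, 258.2) [ 0.5832 -0.1141  0.005 ]
top (297.7, 167.6) [ 0.5807 -0.1152  0.006 ]
[0.52850174 0.07110989] -58.502732533294555
[[ 1.9  2.7]
 [-1.5  1.7]
 [-1.7  2.3]
 [-2.2 -1.4]
 [ 0.6 -2.4]
 [ 2.9 -2.8]]
0.19308573432965365 -73.55083905166686
0.19349840607925933 -74.33727563207106
```

```bash
cat >> h.py <<'E'
AX=np.array([.5285,.071]); LOAD=np.radians(-73.9)
def lean(th,t,flip=False):
    th,t=np.radians([th,t]); y=np.array([-np.sin(th),np.cos(th),0]); z=np.array([-np.sin(t)*np.cos(th),-np.sin(t)*np.sin(th),-np.cos(t)])
    if flip: y=-y
    return np.c_[np.cross(y,z),y,z]
def delta(p0,R0,p1,R1,n=None):
    d=(np.array(p1)-p0)/.1; w=R.from_matrix(R1@R0.T).as_rotvec()/(np.pi/4)
    n=n or int(np.ceil(max(np.linalg.norm(d)/.55,np.linalg.norm(w)/.22)))
    print("target",np.round(p1,4),"rows",n,"each",np.round(np.r_[d,w]/n,4))
def now():
    from workcell import robot
    s=robot.sense(); print("t",s["clock"],"q",s["q"].round(2),"F",s["force"].round(1),"open",s["opening"])
    return s["tcp_pos"],R.from_euler("xyz",s["tcp_rot"]).as_matrix()
def postpose(th,t=35,z=.060,back=0,r=.130):
    Rm=lean(th,t); g=pol(AX,r,np.radians(th),z+.019*np.cos(np.radians(t)))
    return g+Rm[:,2]*(.019-back),Rm
E
python3 - <<'E'
from h import *
p,Rm=now()
p1,R1=postpose(-103.5,back=.10); delta(p,Rm,p1+[0,-.03,.06],R1)
delta(p1+[0,-.03,.06],R1,p1,R1)
p2,R2=postpose(-103.5); delta(p1,R1,p2,R2)
E
```

```text
t 1.35 q [-1.27  0.12  1.65  0.    1.37 -0.08] F [ 0.4 -0.2 -0.8] open 1.0001374876391935
target [ 0.4873 -0.1306  0.2019] rows 10 each [ 0.2463  0.4731 -0.0294  0.0611 -0.0528  0.1177]
target [ 0.4873 -0.1006  0.1419] rows 2 each [ 0.    0.15 -0.3   0.    0.    0.  ]
target [ 0.5007 -0.0448  0.06  ] rows 2 each [ 0.0669  0.2789 -0.4096  0.      0.      0.    ]
```

>>> apply_moves(commands="0.246 0.473 -0.029 0.061 -0.053 0.118; 0.246 0.473 -0.029 0.061 -0.053 0.118; 0.246 0.473 -0.029 0.061 -0.053 0.118; 0.246 0.473 -0.029 0.061 -0.053 0.118; 0.246 0.473 -0.029 0.061 -0.053 0.118; 0.246 0.473 -0.029 0.061 -0.053 0.118; 0.246 0.473 -0.029 0.061 -0.053 0.118; 0.246 0.473 -0.029 0.061 -0.053 0.118; 0.246 0.473 -0.029 0.061 -0.053 0.118; 0.246 0.473 -0.029 0.061 -0.053 0.118; 0 0 0 0 0 0; 0 0 0 0 0 0", fingers=0.5)

```text
clock: 2.85
tcp_pos: [0.4869, -0.1309, 0.2024]
tcp_rot: [3.139, -0.611, 1.338]
force: [-0.1, -0.0, 0.4]
opening: 0.497
gripper_force: 0.0
```

```bash
python3 - <<'E'
from h import *
from workcell import grab_frame
p,Rm=now(); print(p)
f=grab_frame("wrist"); cv2.imwrite("pics/w1.png",f["img"]); print(f["fx"],f["cx"],f["cy"],f["T_tool_cam"].round(4).tolist())
p2,R2=postpose(-103.5); p1,_=postpose(-103.5,back=.1);delta(p,Rm,p1,R2);delta(p1,R2,p2,R2)
E
```

```text
t 2.85 q [-0.66 -0.07  1.99  0.55  1.52 -0.54] F [-0.1 -0.   0.4] open 0.4968950744497027
[ 0.48693632 -0.13086869  0.20240163]
297.3186396354542 250.45706044705207 188.29583194722568 [[-0.0006, -0.9448, -0.3275, 0.0842], [1.0, -0.0003, -0.0011, 0.001], [0.001, -0.3275, 0.9448, -0.1426], [0.0, 0.0, 0.0, 1.0]]
target [ 0.4873 -0.1006  0.1419] rows 2 each [ 0.0018  0.1514 -0.3024  0.0005  0.0011 -0.0012]
target [ 0.5007 -0.0448  0.06  ] rows 2 each [ 0.0669  0.2789 -0.4096  0.      0.      0.    ]
```

View pics/w1.png

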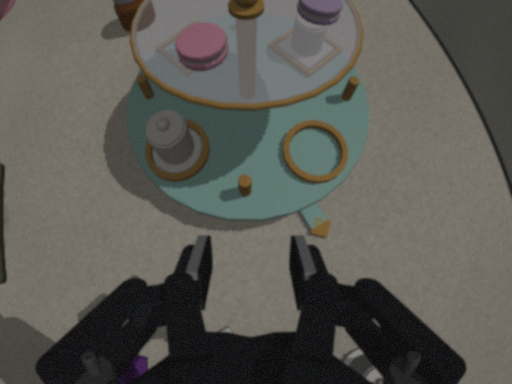

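Wrist view: post d at (245,185), nearly centred between the fingers (x≈250). The tongue is at (318,222), and the empty round recess at (316,152) is beside it.

```bash
cat >> h.py <<'E'
def wray(f,p,Rm,uv,z):
    u=np.array([uv[0]-f["cx"],uv[1]-f["cy"]]); r=np.hypot(*u); a=r/f["fx"]
    d=np.r_[np.sin(a)*u/max(r,1e-9),np.cos(a)]; T=f["T_tool_cam"]
    o=p+Rm@T[:3,3]; d=Rm@T[:3,:3]@d
    return o+d*(z-o[2])/d[2]
E
python3 - <<'E'
from h import *
p,Rm=now()
f=dict(fx=297.3186,cx=250.457,cy=188.296,T_tool_cam=np.array([[-0.0006, -0.9448, -0.3275, 0.0842], [1.0, -0.0003, -0.0011, 0.001], [0.001, -0.3275, 0.9448, -0.1426], [0,0,0,1]]))
img=cv2.imread("pics/w1.png"); m,b=brass(img)
for x in b: print(x,wray(f,p,Rm,x[2],.068).round(4),wray(f,p,Rm,x[2],.053).round(4),wray(f,p,Rm,x[2],.005).round(4))
h=cv2.cvtColor(img,cv2.COLOR_BGR2HSV); m=((h[...,0]>70)&(h[...,0]<95)&(h[...,1]>50)).astype(np.uint8); ys,xs=np.nonzero(m)
# lower edge of disc (front rim, z=.048 top edge approx)
pts=[]
for x in range(135,362,4):
    c=np.nonzero(m[100:217,x])[0]
    if len(c): pts.append(wray(f,p,Rm,(x,100+c.max()+.5),.040)[:2])
pts=np.array(pts)
s=least_squares(lambda a:np.hypot(*(pts-a[:2]).T)-.163,[.53,.07],loss="soft_l1",f_scale=.002); print(s.x,np.abs(s.fun).round(4))
E
```

```text
t 2.9 q [-0.67 -0.07  1.99  0.55  1.52 -0.54] F [-0.2 -1.  -0.6] open 0.49979919032294934
(23, [136, 0, 6, 9], [138.5, 2.7]) [0.3997 0.2891 0.068 ] [0.3955 0.3107 0.053 ] [0.3819 0.3801 0.005 ]
(65, [248, 0, 14, 15], [256.0, 7.3]) [0.5783 0.2108 0.068 ] [0.583  0.2286 0.053 ] [0.598  0.2854 0.005 ]
(9, [233, 5, 4, 4], [234.4, 6.1]) [0.5475 0.2217 0.068 ] [0.5506 0.2399 0.053 ] [0.5607 0.2985 0.005 ]
(43, [234, 9, 17, 7], [241.8, 12.3]) [0.5549 0.2038 0.068 ] [0.5585 0.2212 0.053 ] [0.5697 0.2768 0.005 ]
(11, [140, 77, 4, 5], [141.5, 78.7]) [0.4011 0.1163 0.068 ] [0.3969 0.1293 0.053 ] [0.3835 0.171  0.005 ]
(14, [352, 78, 6, 7], [354.0, 81.2]) [0.6681 0.0476 0.068 ] [0.6773 0.0572 0.053 ] [0.7067 0.0878 0.005 ]
(6, [325, 85, 4, 2], [326.8, 85.5]) [0.6285 0.0466 0.068 ] [0.6357 0.0561 0.053 ] [0.6588 0.0866 0.005 ]
(9, [169, 89, 6, 4], [171.2, 90.7]) [0.4385 0.0838 0.068 ] [0.4362 0.0952 0.053 ] [0.4288 0.1316 0.005 ]
(6, [315, 90, 4, 3], [316.8, 91.3]) [0.6126 0.0403 0.068 ] [0.619  0.0495 0.053 ] [0.6395 0.079  0.005 ]
(7, [308, 93, 6, 3], [310.9, 94.0]) [0.6039 0.0377 0.068 ] [0.60
[... 2816 characters left out ...]
 0.053 ] [ 0.6021 -0.052   0.005 ]
(27, [318, 224, 10, 12], [323.6, 229.9]) [ 0.5679 -0.1222  0.068 ] [ 0.5721 -0.1211  0.053 ] [ 0.5855 -0.1177  0.005 ]
(13, [312, 230, 7, 4], [315.4, 231.0]) [ 0.5591 -0.1211  0.068 ] [ 0.5629 -0.12    0.053 ] [ 0.5748 -0.1163  0.005 ]
[0.53231477 0.07180736] [0.0008 0.0003 0.0001 0.0005 0.0004 0.0001 0.0006 0.0002 0.0006 0.0016
 0.001  0.0006 0.0004 0.0007 0.0005 0.0008 0.0003 0.0009 0.0007 0.0006
 0.0006 0.0007 0.0001 0.0008 0.0014 0.0019 0.0022 0.0024 0.0024 0.0024
 0.0022 0.0019 0.0014 0.0008 0.0001 0.0004 0.0006 0.0005 0.0004 0.0009
 0.0003 0.0019 0.01   0.0118 0.0137 0.0137 0.0169 0.0201 0.0006 0.0005
 0.001  0.0011 0.0001 0.0003 0.0014 0.0005 0.0002]
```

```bash
sed -i 's/AX=np.array.*;/AX=np.array([.530,.0715]);/; s/-73.9/-75/' h.py; cat >> h.py <<'E'
def arc(a,b,n,**k):
    out=[]; th=np.linspace(a,b,n+1); P=[postpose(t,**k)[0] for t in th]
    for i in range(n):
        out.append("%.3f %.3f %.3f 0 0 %.3f"%(*((P[i+1]-P[i])/.1),np.radians((b-a)/n)/(np.pi/4)))
    print("; ".join(out).replace("-0.000","0"))
E
python3 - <<'E'
from h import *
p,Rm=now()
p1,R1=postpose(-104,back=.10); delta(p,Rm,p1,R1)
p2,R2=postpose(-104); delta(p1,R1,p2,R2)
arc(-104,-28,11)
E
```

```text
t 2.9 q [-0.67 -0.07  1.99  0.55  1.52 -0.54] F [-0.2 -1.  -0.6] open 0.49979919032294934
target [ 0.4873 -0.0997  0.1419] rows 2 each [ 0.0018  0.158  -0.3035  0.0006  0.0013 -0.0061]
target [ 0.5012 -0.0441  0.06  ] rows 2 each [ 0.0694  0.2783 -0.4096  0.      0.      0.    ]
0.141 -0.026 0.000 0 0 0.154; 0.143 -0.009 0.000 0 0 0.154; 0.143 0.008 0.000 0 0 0.154; 0.141 0.025 0.000 0 0 0.154; 0.137 0.042 0.000 0 0 0.154; 0.131 0.058 0.000 0 0 0.154; 0.123 0.074 0.000 0 0 0.154; 0.113 0.088 0.000 0 0 0.154; 0.102 0.101 0.000 0 0 0.154; 0.089 0.113 0.000 0 0 0.154; 0.075 0.122 0.000 0 0 0.154
```

>>> apply_moves(commands="0 0.158 -0.303 0 0 -0.005; 0 0.158 -0.303 0 0 -0.005; 0.035 0.14 -0.205 0 0 0; 0.035 0.14 -0.205 0 0 0; 0.035 0.14 -0.205 0 0 0; 0.035 0.14 -0.205 0 0 0; 0 0 0 0 0 0", fingers=0.5)

```text
clock: 3.78
tcp_pos: [0.4998, -0.043, 0.0586]
tcp_rot: [-3.14, -0.612, 1.328]
force: [0.6, -0.8, -0.1]
opening: 0.498
gripper_force: 0.0
```

>>> apply_moves(commands="0 0 0 0 0 0; 0 0 0 0 0 0; 0.141 -0.026 0.000 0 0 0.154", fingers=0.75)

```text
clock: 4.15
tcp_pos: [0.5136, -0.0459, 0.06]
tcp_rot: [3.141, -0.611, 1.453]
force: [0.4, 0.7, -0.2]
opening: 0.249
gripper_force: 0.0
```

>>> apply_moves(commands="0.143 -0.009 0.000 0 0 0.154; 0.143 0.008 0.000 0 0 0.154; 0.141 0.025 0.000 0 0 0.154; 0.137 0.042 0.000 0 0 0.154")

```text
clock: 4.65
tcp_pos: [0.5721, -0.04, 0.0604]
tcp_rot: [3.139, -0.611, 1.938]
force: [-1.0, -0.1, -0.4]
opening: 0.251
gripper_force: 0.1
```

```bash
python3 - <<'E'
from h import *
from workcell import grab_frame
now(); f=grab_frame("wrist"); cv2.imwrite("pics/w2.png",f["img"])
E
```

```text
t 4.65 q [-0.37  0.35  1.78  0.44  1.46 -0.89] F [-1.  -0.1 -0.4] open 0.2506082527791558
```

View pics/w2.png

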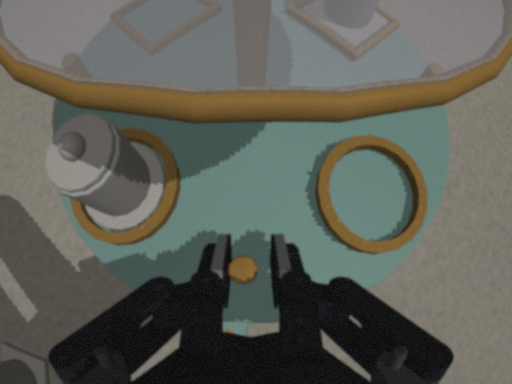

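The post is caged at (243,270) and the plate turns with it. Carrying on.

>>> apply_moves(commands="0.131 0.058 0.000 0 0 0.154; 0.123 0.074 0.000 0 0 0.154; 0.113 0.088 0.000 0 0 0.154; 0.102 0.101 0.000 0 0 0.154; 0.089 0.113 0.000 0 0 0.154; 0.075 0.122 0.000 0 0 0.154; 0 0 0 0 0 0")

```text
clock: 5.58
tcp_pos: [0.6353, 0.017, 0.0602]
tcp_rot: [3.14, -0.61, 2.661]
force: [-6.1, -10.2, 2.5]
opening: 0.247
gripper_force: 5.7
```

```bash
python3 - <<'E'
from h import *
p,Rm=now(); print(p)
p1,R1=postpose(-28,back=.08); delta(p,Rm,p1,R1)
for e in (-105,-120): p2,R2=postpose(e,back=.08); delta(p1,R1,p2,R2)
E
```

```text
t 5.575 q [-0.14  0.58  1.46  0.19  1.68 -1.27] F [ -6.1 -10.2   2.5] open 0.24674402099824236
[0.63527693 0.0169921  0.06023469]
target [ 0.6757 -0.006   0.1255] rows 2 each [ 0.202  -0.1147  0.3265 -0.0004  0.0008 -0.0044]
target [ 0.4873 -0.0879  0.1255] rows 8 each [-0.2355 -0.1024  0.      0.      0.     -0.2139]
target [ 0.4475 -0.0714  0.1255] rows 10 each [-0.2282 -0.0654  0.     -0.     -0.     -0.2044]
```

```bash
python3 - <<'E'
from h import *
p,Rm=now()
p1,R1=postpose(-28,back=.14); delta(p,Rm,p1,R1,4)
arc(-28,-106,9,back=.14)
E
```

```text
t 5.575 q [-0.14  0.58  1.46  0.19  1.68 -1.27] F [ -6.1 -10.2   2.5] open 0.24674402099824236
target [ 0.7061 -0.0221  0.1747] rows 4 each [ 1.770e-01 -9.780e-02  2.861e-01 -2.000e-04  4.000e-04 -2.200e-03]
-0.161 -0.255 0.000 0 0 -0.193; -0.198 -0.227 0.000 0 0 -0.193; -0.230 -0.195 0.000 0 0 -0.193; -0.256 -0.158 0.000 0 0 -0.193; -0.277 -0.118 0.000 0 0 -0.193; -0.292 -0.075 0.000 0 0 -0.193; -0.300 -0.030 0.000 0 0 -0.193; -0.301 0.016 0.000 0 0 -0.193; -0.295 0.061 0.000 0 0 -0.193
```

>>> apply_moves(commands="0 0 0 0 0 0; 0 0 0 0 0 0; 0.177 -0.098 0.286 0 0 0; 0.177 -0.098 0.286 0 0 0; 0.177 -0.098 0.286 0 0 0; 0.177 -0.098 0.286 0 0 0; -0.161 -0.255 0.000 0 0 -0.193; -0.198 -0.227 0.000 0 0 -0.193; -0.230 -0.195 0.000 0 0 -0.193; -0.256 -0.158 0.000 0 0 -0.193; -0.277 -0.118 0.000 0 0 -0.193; -0.292 -0.075 0.000 0 0 -0.193; -0.300 -0.030 0.000 0 0 -0.193; -0.301 0.016 0.000 0 0 -0.193; -0.295 0.061 0.000 0 0 -0.193; 0 0 0 0 0 0; 0 0 0 0 0 0", fingers=0.5)

```text
clock: 7.7
tcp_pos: [0.475, -0.1214, 0.1749]
tcp_rot: [3.137, -0.611, 1.297]
force: [0.1, 0.1, 0.2]
opening: 0.503
gripper_force: 0.0
```

```bash
cat >> h.py <<'E'
def wproj(f,p,Rm,P):
    T=f["T_tool_cam"]; c=((np.atleast_2d(P)-p)@Rm-T[:3,3])@T[:3,:3]
    a=np.arctan2(np.hypot(c[:,0],c[:,1]),c[:,2]); s=a*f["fx"]/np.hypot(c[:,0],c[:,1])
    return np.c_[f["cx"]+s*c[:,0],f["cy"]+s*c[:,1]]
E
python3 - <<'E'
from h import *
from workcell import grab_frame
p,Rm=now(); f=grab_frame("wrist"); cv2.imwrite("pics/w3.png",f["img"]); print(p,f["fx"])
m,b=brass(f["img"]); m=cv2.morphologyEx(m,cv2.MORPH_CLOSE,np.ones((3,3)))
n,l,s,c=cv2.connectedComponentsWithStats(m)
for i in range(1,n):
    if s[i,4]>20:
        w=wray(f,p,Rm,c[i],.068); d=w[:2]-AX; print(s[i],w.round(4),np.hypot(*d).round(3),np.degrees(np.arctan2(d[1],d[0])).round(1))
E
```

```text
t 7.7 q [-0.67 -0.1   2.06  0.56  1.46 -0.54] F [0.1 0.1 0.2] open 0.502575982476625
[ 0.47497931 -0.12143515  0.17485082] 297.3186396354542
[144  59  15  11  35] [0.421  0.1221 0.068 ] 0.12 155.1
[207  77 128  18 330] [0.5437 0.0446 0.068 ] 0.03 -63.0
[176  78  29  11  82] [0.4608 0.0783 0.068 ] 0.069 174.4
[363  89   9   8  39] [0.6557 0.0155 0.068 ] 0.138 -24.0
[179  94  11  16  31] [0.4503 0.0559 0.068 ] 0.081 -168.9
[276 135  12  17  39] [ 0.5363 -0.0208  0.068 ] 0.093 -86.1
[333 155   9  26  66] [ 0.5845 -0.0631  0.068 ] 0.145 -68.0
[274 156  11  25  48] [ 0.525 -0.047  0.068] 0.119 -92.4
[212 170  13  12  99] [ 0.4672 -0.0387  0.068 ] 0.127 -119.7
[286 181  37  13 137] [ 0.5426 -0.0741  0.068 ] 0.146 -85.1
[327 220  17  14 117] [ 0.562  -0.1194  0.068 ] 0.194 -80.5
```

View pics/w3.png

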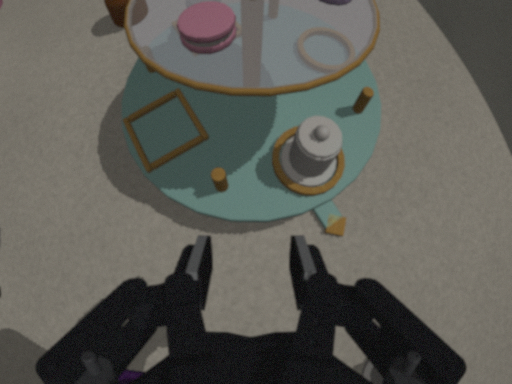

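Square recess is now at left (165,130). Post c is at (219,180), about -120°, and the tongue points about -75°. So 90° more counter-clockwise with post c.

```bash
python3 - <<'E'
from h import *
p,Rm=now()
p1,R1=postpose(-119.5,back=.14); delta(p,Rm,p1,R1,2)
p2,R2=postpose(-119.5); delta(p1,R1,p2,R2,5)
arc(-119.5,-28,13)
E
```

```text
t 7.75 q [-0.67 -0.09  2.06  0.56  1.46 -0.54] F [-0.   0.1 -0.5] open 0.5003960456956472
target [ 0.4318 -0.1021  0.1747] rows 2 each [-0.2184  0.0975 -0.0014  0.0009  0.0022 -0.1523]
target [ 0.4714 -0.0322  0.06  ] rows 5 each [ 0.0791  0.1398 -0.2294  0.      0.      0.    ]
0.131 -0.064 0.000 0 0 0.156; 0.138 -0.047 0.000 0 0 0.156; 0.143 -0.030 0.000 0 0 0.156; 0.146 -0.012 0.000 0 0 0.156; 0.146 0.006 0.000 0 0 0.156; 0.144 0.023 0.000 0 0 0.156; 0.140 0.041 0.000 0 0 0.156; 0.134 0.058 0.000 0 0 0.156; 0.126 0.074 0.000 0 0 0.156; 0.116 0.089 0.000 0 0 0.156; 0.104 0.102 0.000 0 0 0.156; 0.091 0.114 0.000 0 0 0.156; 0.076 0.125 0.000 0 0 0.156
```

>>> apply_moves(commands="-0.218 0.097 0 0 0 -0.152; -0.218 0.097 0 0 0 -0.152; 0.079 0.14 -0.229 0 0 0; 0.079 0.14 -0.229 0 0 0; 0.079 0.14 -0.229 0 0 0; 0.079 0.14 -0.229 0 0 0; 0.079 0.14 -0.229 0 0 0; 0 0 0 0 0 0", fingers=0.5)

```text
clock: 8.75
tcp_pos: [0.4703, -0.0303, 0.0583]
tcp_rot: [-3.139, -0.611, 1.058]
force: [0.5, -0.2, 0.1]
opening: 0.501
gripper_force: 0.0
```

>>> apply_moves(commands="0 0 0 0 0 0; 0 0 0 0 0 0; 0.131 -0.064 0.000 0 0 0.156; 0.138 -0.047 0.000 0 0 0.156; 0.143 -0.030 0.000 0 0 0.156; 0.146 -0.012 0.000 0 0 0.156; 0.146 0.006 0.000 0 0 0.156; 0.144 0.023 0.000 0 0 0.156; 0.140 0.041 0.000 0 0 0.156; 0.134 0.058 0.000 0 0 0.156; 0.126 0.074 0.000 0 0 0.156; 0.116 0.089 0.000 0 0 0.156; 0.104 0.102 0.000 0 0 0.156; 0.091 0.114 0.000 0 0 0.156; 0.076 0.125 0.000 0 0 0.156; 0 0 0 0 0 0", fingers=0.75)

```text
clock: 10.75
tcp_pos: [0.6349, 0.0167, 0.0605]
tcp_rot: [3.14, -0.609, 2.651]
force: [-2.0, -5.1, 1.8]
opening: 0.252
gripper_force: 2.1
```

```bash
python3 - <<'E'
from h import *
arc(-28,-75,5,back=.14)
E
```

```text
-0.177 -0.275 0.000 0 0 -0.209; -0.219 -0.242 0.000 0 0 -0.209; -0.256 -0.203 0.000 0 0 -0.209; -0.286 -0.159 0.000 0 0 -0.209; -0.308 -0.110 0.000 0 0 -0.209
```

>>> apply_moves(commands="0 0 0 0 0 0; 0 0 0 0 0 0; 0.177 -0.098 0.286 0 0 0; 0.177 -0.098 0.286 0 0 0; 0.177 -0.098 0.286 0 0 0; 0.177 -0.098 0.286 0 0 0; -0.177 -0.275 0.000 0 0 -0.209; -0.219 -0.242 0.000 0 0 -0.209; -0.256 -0.203 0.000 0 0 -0.209; -0.286 -0.159 0.000 0 0 -0.209; -0.308 -0.110 0.000 0 0 -0.209; 0 0 0 0 0 0; 0 0 0 0 0 0", fingers=0.5)

```text
clock: 12.38
tcp_pos: [0.5803, -0.122, 0.1746]
tcp_rot: [3.138, -0.611, 1.83]
force: [-0.8, -0.4, 0.6]
opening: 0.502
gripper_force: 0.0
```

```bash
python3 - <<'E'
from h import *
from workcell import grab_frame
p,Rm=now(); f=grab_frame("wrist"); cv2.imwrite("pics/w4.png",f["img"]); np.savez("w4.npz",p=p,R=Rm); print(p)
g=grab_frame("top"); cv2.imwrite("pics/top4.png",g["img"])
g=grab_frame("scene"); cv2.imwrite("pics/scene4.png",g["img"])
E
```

```text
t 12.375 q [-0.5   0.27  1.67  0.43  1.64 -0.82] F [-0.8 -0.4  0.6] open 0.5015549185590612
[ 0.58029996 -0.12204572  0.17458128]
```

View pics/w4.png

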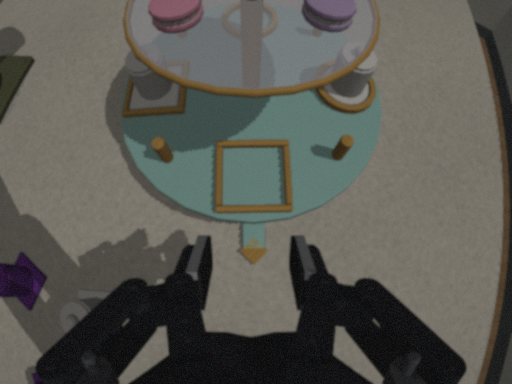

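The square recess is centred at (253,175), straight above the pointer (253,255), so it rests on its click. Next I measure the recess and the pot.

```bash
cat >> h.py <<'E'
WF=dict(fx=297.3186,cx=250.457,cy=188.296,T_tool_cam=np.array([[-0.0006, -0.9448, -0.3275, 0.0842], [1.0, -0.0003, -0.0011, 0.001], [0.001, -0.3275, 0.9448, -0.1426], [0,0,0,1]]))
E
python3 - <<'E'
from h import *
from workcell import grab_frame
d=np.load("w4.npz"); p,Rm=d["p"],d["R"]; img=cv2.imread("pics/w4.png")
h=cv2.cvtColor(img,cv2.COLOR_BGR2HSV)
m=((h[...,0]>8)&(h[...,0]<28)&(h[...,1]>100)).astype(np.uint8); m=cv2.morphologyEx(m,cv2.MORPH_CLOSE,np.ones((3,3)))
n,l,s,c=cv2.connectedComponentsWithStats(m)
for i in range(1,n):
    x,y,w,hh,a=s[i]
    if a>30 and y>120: print(s[i],c[i])
    if 205<x<225 and w>60:
        cs,hi=cv2.findContours((l==i).astype(np.uint8),cv2.RETR_CCOMP,cv2.CHAIN_APPROX_NONE)
        for k in cs:
            if len(k)<100: continue
            q=np.array([wray(WF,p,Rm,v[0],.057)[:2] for v in k]); r=cv2.minAreaRect((q*1000).astype(np.float32)); print(len(k),r)
    if y>225: 
        t=wray(WF,p,Rm,(c[i][0],c[i][1]),.006); print("tip",t, np.degrees(np.arctan2(*(t[:2]-AX)[::-1])))
# pot: foot hull from first pictures
for c in ["top","scene"]:
    f=grab_frame(c); im=cv2.imread(f"pics/{c}0.png"); g=im.min(2); cx,cy=(344,220) if c=="top" else (169,228)
    roi=im[cy-22:cy+22,cx-22:cx+22]; hs=cv2.cvtColor(roi,cv2.COLOR_BGR2HSV)
    print(c,im[cy-20,cx-20],hs[20:24,10:34:3].tolist()[0])
    cv2.imwrite(f"pics/pot_{c}.png",cv2.resize(roi,None,fx=9,fy=9,interpolation=cv2.INTER_CUBIC))
a=cv2.imread("pics/pot_top.png");b=cv2.imread("pics/pot_scene.png");cv2.imwrite("pics/potc.png",np.hstack([a,b]))
E
```

```text
[333 135  20  24 258] [342.63953488 146.48062016]
[152 137  20  25 287] [161.69686411 148.73519164]
[ 215  140   77   72 1573] [252.28671329 176.4647171 ]
282 ((562.4451904296875, -41.70806884765625), (75.08145141601562, 75.33998107910156), 15.814112663269043)
240 ((562.7152099609375, -41.97166061401367), (65.08979797363281, 64.71955108642578), 15.447306632995605)
[241 247  26  17 260] [253.12307692 253.22692308]
tip [ 0.5825173  -0.11439383  0.006     ] -74.2243599084828
tip [ 0.62653338 -0.09606132  0.006     ] -60.053421445272164
tip [ 0.53158357 -0.124545    0.006     ] -89.53719800990305
tip [ 0.53545246 -0.13404556  0.006     ] -88.48048401466
tip [ 0.50818097 -0.14326608  0.006     ] -95.80102634808571
tip [ 0.53383962 -0.14511092  0.006     ] -88.9844876848303
tip [ 0.46177146 -0.18382728  0.006     ] -104.96100869888785
tip [ 0.49040629 -0.18023671  0.006     ] -98.9383834840946
tip [ 0.6970269  -0.12764534  0.006     ] -50.01281454992582
tip [ 0.64403354 -0.14321076  0.006     ] -62.02709261809658
tip [ 0.68503542 -0.13467387  0.006     ] -53.05813467209053
tip [ 0.68179577
[... 2233 characters left out ...]
170718463198
tip [ 0.51358964 -0.29525404  0.006     ] -92.56198242264709
tip [ 0.56262992 -0.27504182  0.006     ] -84.62096389105778
tip [ 0.56699806 -0.27354531  0.006     ] -83.87974853938096
tip [ 0.65520882 -0.24954414  0.006     ] -68.69396797935111
tip [ 0.56666315 -0.27709393  0.006     ] -83.99602461336963
tip [ 0.6743365 -0.2498179  0.006    ] -65.81030944225807
tip [ 0.84510153 -0.23494257  0.006     ] -44.20184313987515
top [128 140 143] [[25, 14, 109], [53, 6, 166], [40, 8, 95], [40, 6, 123], [54, 8, 166], [42, 9, 148], [30, 8, 159], [40, 9, 164]]
scene [64 15 43] [[28, 35, 95], [26, 34, 53], [30, 13, 76], [25, 15, 100], [35, 15, 101], [30, 15, 86], [24, 18, 70], [30, 17, 106]]
```

View pics/potc.png

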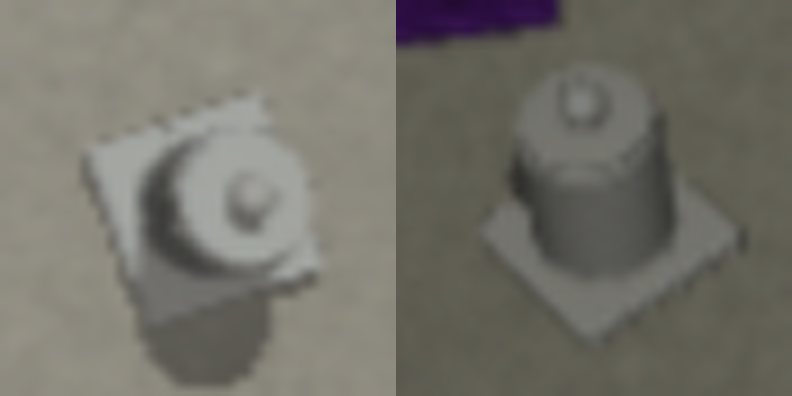

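The crop confirms the square white foot. Corners at z≈0.008 in the top view are (331.8,214.9), (351.1,208.2), (357.8,227.1), (337.6,233.3). In the scene view they are (156.4,231.8), (168.8,243.8), (185.6,232.7).

```bash
python3 - <<'E'
from h import *
from workcell import grab_frame
F={c:grab_frame(c) for c in ["scene","top"]}
C=[("top",u) for u in [(331.8,214.9),(351.1,208.2),(357.8,227.1),(337.6,233.3)]]+[("scene",u) for u in [(156.4,231.8),(168.8,243.8),(185.6,232.7)]]
W=np.array([ray(F[c],u,.008)[:2] for c,u in C]); print(W.round(4))
def res(x):
    d=W-x[:2]; a=np.arctan2(d[:,1],d[:,0])-x[2]; k=np.round((a-np.pi/4)/(np.pi/2))*np.pi/2+np.pi/4+x[2]
    return (d-.0424*np.c_[np.cos(k),np.sin(k)]).ravel()
s=min((least_squares(res,[.42,-.244,a]) for a in np.radians([0,30,60])),key=lambda s:s.cost)
print(s.x[:2],np.degrees(s.x[2]),(s.fun*1000).round(1))
p,Rm=now()
pot=s.x[:2]; ya=np.degrees(s.x[2])%90
for k in range(4):
    print("lean options",(ya-15.6)-74.4+90*k)
E
```

```text
[[ 0.4399 -0.2072]
 [ 0.4577 -0.2634]
 [ 0.4033 -0.2794]
 [ 0.3871 -0.2211]
 [ 0.4097 -0.2755]
 [ 0.4643 -0.2575]
 [ 0.4478 -0.2033]]
[ 0.42462867 -0.24111807] 17.33500194174244 [-4.4 -3.7 -4.4 -2.6 -1.7 -0.7  0.1  0.3  4.8  3.1  2.1  3.3  3.5  0.3]
t 12.725 q [-0.49  0.27  1.67  0.43  1.64 -0.82] F [-0.1  0.4 -0.1] open 0.5005740704238504
lean options -72.66499805825757
lean options 17.335001941742433
lean options 107.33500194174243
lean options 197.33500194174243
```

```bash
cat >> h.py <<'E'
def gpose(xy,th,zg,t=35,back=0):
    Rm=lean(th,t); return np.r_[xy,zg]+Rm[:,2]*(.019-back),Rm
E
python3 - <<'E'
from h import *
p,Rm=now()
p1,R1=gpose([.4246,-.2411],-72.7,.040,back=.12); delta(p,Rm,p1,R1)
E
```

```text
t 12.725 q [-0.49  0.27  1.67  0.43  1.64 -0.82] F [-0.1  0.4 -0.1] open 0.5005740704238504
target [ 0.4418 -0.2964  0.1227] rows 5 each [-2.779e-01 -3.504e-01 -1.025e-01 -2.000e-04  5.000e-04  1.090e-02]
```

>>> apply_moves(commands="-0.278 -0.35 -0.1 0 0 0.011; -0.278 -0.35 -0.1 0 0 0.011; -0.278 -0.35 -0.1 0 0 0.011; -0.278 -0.35 -0.1 0 0 0.011; -0.278 -0.35 -0.1 0 0 0.011; 0 0 0 0 0 0; 0 0 0 0 0 0", fingers=0)

```text
clock: 13.6
tcp_pos: [0.4416, -0.2964, 0.1241]
tcp_rot: [3.139, -0.612, 1.873]
force: [1.0, 0.2, 0.3]
opening: 1.0
gripper_force: 0.0
```

```bash
python3 - <<'E'
from h import *
from workcell import grab_frame
p,Rm=now(); f=grab_frame("wrist"); cv2.imwrite("pics/w5.png",f["img"]); np.savez("w5.npz",p=p,R=Rm); print(p)
print(wproj(WF,p,Rm,[[.4246,-.2411,z] for z in (0,.074)]))
E
```

```text
t 13.6 q [-0.82  0.29  1.74  0.25  1.68 -1.17] F [1.  0.2 0.3] open 1.0002241168758659
[ 0.44164398 -0.29636475  0.12409679]
[[249.62010868 199.55985392]
 [249.46713221 176.45279271]]
```

View pics/w5.png

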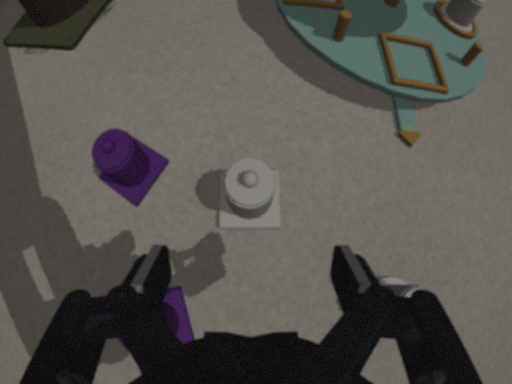

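The pot foot corners are at about (219,228), (280.5,227.5) and (280,170), and the ball is at (250,178). The foot is nearly square to the gripper. The round pot at (398,285) is clear on the right.

```bash
python3 - <<'E'
from h import *
d=np.load("w5.npz"); p,Rm=d["p"],d["R"]; img=cv2.imread("pics/w5.png")
h=cv2.cvtColor(img,cv2.COLOR_BGR2HSV)
roi=img[155:240,205:300].astype(int); 
gr=img.mean(2)
b=img[200,300],img[220,225],img[222,270]; print(b)
# sub-pixel edges: bottom edge along columns, right edge along rows
g=cv2.GaussianBlur(img,(3,3),0).astype(float).mean(2)
bot=[(x,218+np.argmin(np.diff(g[218:238,x]))+.5) for x in range(224,277,3)]
rig=[(270+np.argmin(np.diff(g[y,270:292]))+.5,y) for y in range(180,224,3)]
lef=[(210+np.argmax(np.diff(g[y,210:228]))+.5,y) for y in range(207,224,3)]
def line(pts):
    w=np.array([wray(WF,p,Rm,q,.008)[:2] for q in pts],np.float32); vx,vy,x,y=cv2.fitLine(w,cv2.DIST_HUBER,0,.001,.001).ravel(); return np.degrees(np.arctan2(vy,vx)),np.array([x,y]),np.abs((w-[x,y])@[-vy,vx]).mean()
L=[line(k) for k in (bot,rig,lef)]; [print(l) for l in L]
a=np.radians(L[0][0]%180 if L[0][0]%180<90 else L[0][0]%180-180); u=np.array([np.cos(a),np.sin(a)]); n=np.array([-u[1],u[0]])
s=n@L[0][1]+.030; tr=u@L[1][1]-.030; tl=u@L[2][1]+.030; print("width",tr-tl+.06)
print("center",u*tr+n*s,u*(tr+tl)/2+n*s,np.degrees(a))
print("ball",wray(WF,p,Rm,(250,177.5),.071))
E
```

```text
(array([ 98, 106, 110], dtype=uint8), array([125, 129, 132], dtype=uint8), array([125, 130, 132], dtype=uint8))
(np.float32(17.283127), array([ 0.4324253 , -0.26849604], dtype=float32), np.float32(0.00012578497))
(np.float32(-74.13483), array([ 0.45370317, -0.23646015], dtype=float32), np.float32(0.00020653625))
(np.float32(-71.454895), array([ 0.40185878, -0.26580077], dtype=float32), np.float32(2.2591946e-06))
width 0.058220442
center [ 0.42335477 -0.23989967] [ 0.42420435 -0.23963532] 17.283125
ball [ 0.42495582 -0.2408473   0.071     ]
```

```bash
python3 - <<'E'
from h import *
p,Rm=now()
p1,R1=gpose([.4240,-.2398],-72.7,.040); delta(p,Rm,p1,R1,6)
E
```

```text
t 13.65 q [-0.82  0.29  1.74  0.25  1.68 -1.17] F [ 0.   0.7 -0.3] open 0.997704005884264
target [ 0.4208 -0.2294  0.0244] rows 6 each [-0.0352  0.1112 -0.1664 -0.0002  0.0005  0.    ]
```

>>> apply_moves(commands="-0.035 0.111 -0.166 0 0 0; -0.035 0.111 -0.166 0 0 0; -0.035 0.111 -0.166 0 0 0; -0.035 0.111 -0.166 0 0 0; -0.035 0.111 -0.166 0 0 0; -0.035 0.111 -0.166 0 0 0; 0 0 0 0 0 0; 0 0 0 0 0 0")

```text
clock: 14.65
tcp_pos: [0.4206, -0.2304, 0.0248]
tcp_rot: [3.139, -0.61, 1.873]
force: [-0.7, 0.1, 0.6]
opening: 0.999
gripper_force: 0.0
```

>>> apply_moves(commands="0 0 0 0 0 0; 0 0 0 0 0 0; 0 0 0 0 0 0; 0 0 0 0 0 0; 0 0 0 0 0 0; 0 0 0 0 0 0", fingers=1)

```text
clock: 15.4
tcp_pos: [0.4207, -0.2307, 0.0251]
tcp_rot: [3.138, -0.61, 1.873]
force: [1.3, -3.1, 6.1]
opening: 0.499
gripper_force: 61.3
```

```bash
python3 - <<'E'
from h import *
p,Rm=now()
a=np.radians(-1.6); Z=R.from_euler("z",a).as_matrix(); pt=np.array([.5625,-.0418,.048])+Z@(p-[.4240,-.2398,0])
out=np.array([np.cos(np.radians(-74.4)),np.sin(np.radians(-74.4)),0])
q=pt+out*.07+[0,0,.03]; l=p+[0,0,.06]
delta(p,Rm,l,Rm,3); delta(l,Rm,q,Z@Rm,7); delta(q,Rm,pt+[0,0,.02],Rm,3); print(pt)
E
```

```text
t 15.4 q [-0.77  0.31  1.91  0.28  1.48 -1.18] F [ 1.3 -3.1  6.1] open 0.4988823512945875
target [ 0.4207 -0.2307  0.0851] rows 3 each [0.  0.  0.2 0.  0.  0. ]
target [ 0.5783 -0.1     0.1031] rows 7 each [ 0.2251  0.1867  0.0257  0.     -0.     -0.0051]
target [ 0.5595 -0.0326  0.0931] rows 3 each [-0.0627  0.2247 -0.0333  0.      0.      0.    ]
[ 0.55947916 -0.03256748  0.07312853]
```

>>> apply_moves(commands="0 0 0.1 0 0 0; 0 0 0.2 0 0 0; 0 0 0.3 0 0 0; 0.15 0.124 0.018 0 0 -0.003; 0.225 0.187 0.026 0 0 -0.005; 0.225 0.187 0.026 0 0 -0.005; 0.225 0.187 0.026 0 0 -0.005; 0.225 0.187 0.026 0 0 -0.005; 0.225 0.187 0.026 0 0 -0.005; 0.15 0.124 0.018 0 0 -0.003; 0.15 0.124 0.018 0 0 -0.003; 0 0 0 0 0 0; 0 0 0 0 0 0; 0 0 0 0 0 0")

```text
clock: 17.15
tcp_pos: [0.5771, -0.0998, 0.1026]
tcp_rot: [3.14, -0.612, 1.845]
force: [0.0, 0.2, -1.6]
opening: 0.499
gripper_force: 61.1
```

```bash
python3 - <<'E'
from h import *
from workcell import grab_frame
p,Rm=now(); f=grab_frame("wrist"); cv2.imwrite("pics/w6.png",f["img"]); np.savez("w6.npz",p=p,R=Rm); print(p)
cv2.imwrite("pics/w6c.png",cv2.resize(f["img"][80:320,130:390],(780,597),interpolation=cv2.INTER_CUBIC)[:597])
E
```

```text
t 17.15 q [-0.47  0.32  1.73  0.44  1.53 -0.86] F [ 0.   0.2 -1.6] open 0.4990176580448927
[ 0.57714525 -0.09980537  0.1026336 ]
```

View pics/w6c.png

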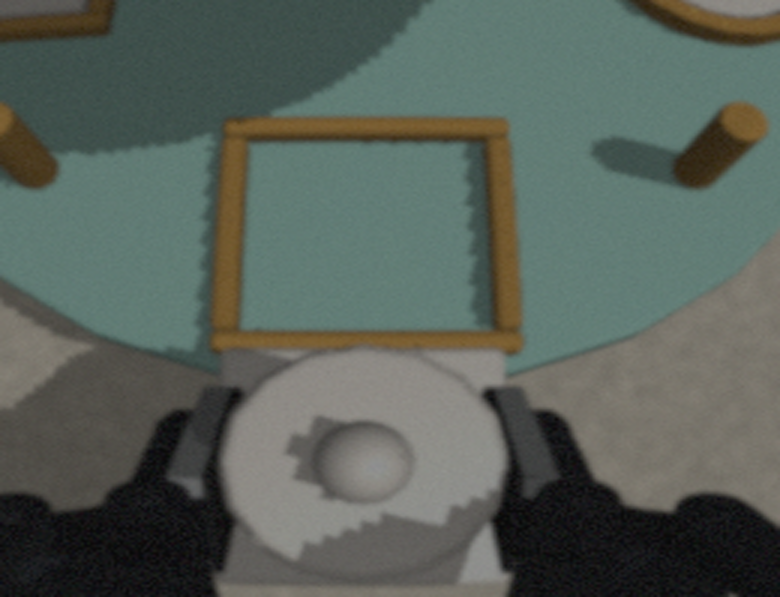

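The pot is held, with its foot's near edge at crop y≈577 (x 215–512) and far edge at y≈350. The recess lies straight ahead. I check alignment from this single picture.

```bash
python3 - <<'E'
from h import *
d=np.load("w6.npz"); p,Rm=d["p"],d["R"]; img=cv2.imread("pics/w6.png")
cr=lambda x,y:(130+x/3,80+y/2.4875)
z=p[2]-.0251+.008
P={}
for n,q in dict(nl=(216,576),nr=(512,576),fl=(219,350),fr=(507,350)).items(): P[n]=wray(WF,p,Rm,cr(*q),z)[:2]; print(n,P[n].round(4))
u=np.array([np.cos(np.radians(-74.4)),np.sin(np.radians(-74.4))]); t=np.array([-u[1],u[0]])
for n in P: print(n,((P[n]-p[:2])@t*1e3).round(1),((P[n]-p[:2])@u*1e3).round(1))
print("near edge len",np.hypot(*(P["nr"]-P["nl"])),"angle",np.degrees(np.arctan2(*(P["nr"]-P["nl"])[::-1])),"depth",np.hypot(*(P["nl"]-P["fl"])))
h=cv2.cvtColor(img,cv2.COLOR_BGR2HSV)
m=((h[...,0]>8)&(h[...,0]<28)&(h[...,1]>100)).astype(np.uint8); m=cv2.morphologyEx(m,cv2.MORPH_CLOSE,np.ones((3,3)))
n,l,s,c=cv2.connectedComponentsWithStats(m)
for i in range(1,n):
    if s[i,2]>80 and s[i,1]>110 and s[i,0]>180:
        cs,_=cv2.findContours((l==i).astype(np.uint8),cv2.RETR_CCOMP,cv2.CHAIN_APPROX_NONE)
        for k in cs:
            if len(k)<100: continue
            q=np.array([wray(WF,p,Rm,v[0],.057)[:2] for v in k]); print(cv2.minAreaRect((q*1000).astype(np.float32)))
# predicted recess outer corners pixel + current pot-centre prediction
pot=p-R.from_euler("z",-1.6,degrees=True).as_matrix()@np.array([-.0033,.0091,.0251]); print("pot pred",pot)
print("foot centre meas", sum(P.values())/4)
print("lid ball",wray(WF,p,Rm,cr(365,460),pot[2]+.071))
E
```

```text
nl [ 0.5601 -0.1447]
nr [ 0.6177 -0.1286]
fl [ 0.5445 -0.0903]
fr [ 0.6023 -0.0741]
nl -28.5 38.7
nr 31.3 38.7
fl -28.9 -17.9
fr 31.2 -18.0
near edge len 0.059834202815292566 angle 15.618532154853007 depth 0.05661810676700753
((562.3863525390625, -41.242557525634766), (75.62061309814453, 74.90553283691406), 15.078636169433594)
((562.7852783203125, -42.143680572509766), (64.19717407226562, 63.2179069519043), 15.656986236572266)
pot pred [ 0.58018987 -0.10899396  0.0775336 ]
foot centre meas [ 0.58115583 -0.10944688]
lid ball [ 0.58122395 -0.10959828  0.1485336 ]
```

>>> apply_moves(commands="-0.061 0.224 0 0 0 0; -0.061 0.224 -0.05 0 0 0; -0.061 0.223 -0.05 0 0 0; 0 0 0 0 0 0; 0 0 0 0 0 0; 0 0 -0.04 0 0 0; 0 0 -0.04 0 0 0; 0 0 -0.03 0 0 0; 0 0 0 0 0 0")

```text
clock: 18.32
tcp_pos: [0.5595, -0.0324, 0.0821]
tcp_rot: [3.139, -0.612, 1.846]
force: [-0.2, -0.4, 0.5]
opening: 0.498
gripper_force: 61.5
```

```bash
python3 - <<'E'
from h import *
p,Rm=now()
u=np.array([.2689,-.9632]);t=np.array([.9632,.2689]); pot=p[:2]+.0097*u+.0012*t; print(p,"bottom",p[2]-.0251,"err to recess mm",((np.array([.5626,-.0417])-pot)*1e3).round(2))
E
```

```text
t 18.325 q [-0.38  0.28  1.83  0.48  1.45 -0.82] F [-0.2 -0.4  0.5] open 0.49816876532693954
[ 0.55950932 -0.0324389   0.08208446] bottom 0.056984459767455184 err to recess mm [-0.67 -0.24]
```

Bottom is just at rim height and about 0.7 mm off, so I correct and lower gently.

>>> apply_moves(commands="-0.005 0 0 0 0 0; 0 0 -0.015 0 0 0; 0 0 -0.015 0 0 0; 0 0 -0.015 0 0 0; 0 0 0 0 0 0")

```text
clock: 18.95
tcp_pos: [0.5603, -0.0319, 0.0815]
tcp_rot: [3.135, -0.613, 1.85]
force: [-4.2, 0.9, 16.4]
opening: 0.5
gripper_force: 62.0
```

```bash
python3 - <<'E'
from h import *
from workcell import grab_frame,robot
s=robot.sense(); p,Rm=now(); F=s["force"]; M=s["ft_torque"]; print(p,F,M, "tool axes M",Rm.T@M, Rm.T@F)
f=grab_frame("wrist"); cv2.imwrite("pics/w7.png",f["img"]); np.savez("w7.npz",p=p,R=Rm)
cv2.imwrite("pics/w7c.png",cv2.resize(f["img"][150:330,160:340],(800,600),interpolation=cv2.INTER_CUBIC))
E
```

```text
t 18.95 q [-0.38  0.28  1.83  0.48  1.45 -0.82] F [-4.2  0.9 16.4] open 0.49987548846680446
[ 0.56026611 -0.0319046   0.08152705] [-4.18808789  0.88050623 16.35354362] [0.77972174 0.86922627 0.30303536] tool axes M [0.68209073 0.98829602 0.11564573] [ 11.04718162  -3.70680839 -12.24635089]
```

View pics/w7c.png

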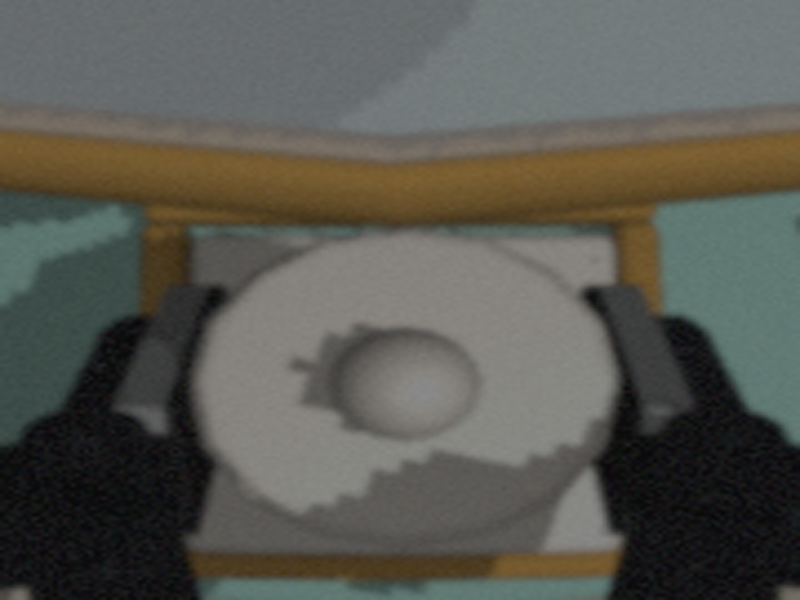

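```bash
python3 - <<'E'
from h import *
d=np.load("w7.npz"); p,Rm=d["p"],d["R"]
cr=lambda x,y:(160+x/4.4444,150+y/3.3333)
u=np.array([.2689,-.9632]);t=np.array([.9632,.2689]); O=np.array([.5626,-.0417])
for n,x,y,z in [("foot near",400,552,.0644),("foot far",560,237,.0644),("foot farL",191,240,.0644),("foot farR",615,240,.0644),("foot nearL",190,550,.0644),("foot nearR",622,550,.0644),("rim near outer",400,578,.057),("rim far inner",300,226,.057),("rim L inner",188,250,.057),("rim R inner",620,250,.057),("rim L outer",143,250,.057),("rim R outer",659,250,.057),("ball",405,385,.1274)]:
    w=wray(WF,p,Rm,cr(x,y),z)[:2]-O; print(n,"rad",(w@u*1e3).round(1),"tan",(w@t*1e3).round(1))
E
```

```text
foot near rad 30.4 tan 1.1
foot far rad -28.0 tan 23.4
foot farL rad -27.1 tan -28.5
foot farR rad -27.4 tan 31.2
foot nearL rad 30.8 tan -27.5
foot nearR rad 30.7 tan 31.4
rim near outer rad 36.6 tan 1.2
rim far inner rad -31.3 tan -13.7
rim L inner rad -26.4 tan -30.0
rim R inner rad -26.6 tan 33.1
rim L outer rad -26.2 tan -36.7
rim R outer rad -26.5 tan 39.0
ball rad 0.8 tan 1.3
```

Tangentially it is aligned. Radially the foot sits about 1.7 mm outward, on the near rim. I lift, shift inward and lower again.

>>> apply_moves(commands="0 0 0.06 0 0 0; -0.005 0.017 0 0 0 0; 0 0 0 0 0 0; 0 0 -0.02 0 0 0; 0 0 -0.02 0 0 0; 0 0 -0.02 0 0 0; 0 0 0 0 0 0")

```text
clock: 19.88
tcp_pos: [0.5582, -0.0304, 0.077]
tcp_rot: [3.14, -0.612, 1.846]
force: [0.1, -0.4, -1.3]
opening: 0.503
gripper_force: 61.4
```

>>> apply_moves(commands="0 0 -0.015 0 0 0; 0 0 -0.015 0 0 0; 0 0 -0.015 0 0 0; 0 0 0 0 0 0")

```text
clock: 20.38
tcp_pos: [0.5585, -0.0305, 0.0732]
tcp_rot: [3.139, -0.612, 1.847]
force: [-0.8, -0.2, 0.6]
opening: 0.501
gripper_force: 61.6
```

>>> apply_moves(commands="0 0 -0.01 0 0 0; 0 0 -0.01 0 0 0; 0 0 0 0 0 0")

```text
clock: 20.75
tcp_pos: [0.5589, -0.0304, 0.0731]
tcp_rot: [3.138, -0.613, 1.848]
force: [-2.5, 0.1, 9.2]
opening: 0.5
gripper_force: 62.0
```

Floor reached at the predicted height. Releasing and withdrawing along the tool axis.

>>> apply_moves(commands="0 0 0.015 0 0 0; 0 0 0 0 0 0; 0 0 0 0 0 0; 0 0 0 0 0 0; 0 0 0 0 0 0", fingers=0)

```text
clock: 21.38
tcp_pos: [0.5583, -0.0305, 0.0722]
tcp_rot: [3.14, -0.611, 1.846]
force: [0.1, -0.3, 0.8]
opening: 0.997
gripper_force: 0.0
```

>>> apply_moves(commands="0.031 -0.11 0.164 0 0 0; 0.031 -0.11 0.164 0 0 0; 0.031 -0.11 0.164 0 0 0; 0.031 -0.11 0.164 0 0 0; 0.031 -0.11 0.164 0 0 0; 0.031 -0.11 0.164 0 0 0; 0 0 0 0 0 0; 0 0 0 0 0 0; 0 0 0 0 0 0")

```text
clock: 22.5
tcp_pos: [0.5763, -0.0959, 0.1697]
tcp_rot: [3.141, -0.613, 1.846]
force: [0.3, 0.4, 0.3]
opening: 1.0
gripper_force: 0.0
```

```bash
python3 - <<'E'
from h import *
from workcell import grab_frame,nets
p,Rm=now(); print(p); f=grab_frame("wrist"); cv2.imwrite("pics/w8.png",f["img"]); img=f["img"]
h=cv2.cvtColor(img,cv2.COLOR_BGR2HSV)
m=((h[...,0]>8)&(h[...,0]<28)&(h[...,1]>100)).astype(np.uint8); m=cv2.morphologyEx(m,cv2.MORPH_CLOSE,np.ones((3,3)))
n,l,s,c=cv2.connectedComponentsWithStats(m)
for i in range(1,n):
    if s[i,4]>60 and s[i,2]>20 and 120<s[i,1]<260: 
        q=np.argwhere(l==i)[:,::-1].astype(float); q=np.array([wray(WF,p,Rm,v,.057)[:2] for v in q]); print(s[i],cv2.minAreaRect((q*1000).astype(np.float32)))
for d in nets.cut_out("wrist","pot")[:6]: print(d["conf"],np.round(d["box"],1))
u=wproj(WF,p,Rm,[[.5626,-.0417,.048],[.5626,-.0417,.119]]); print(u)
# ball via hough around expected
x,y=u[1].astype(int); g=cv2.cvtColor(img,cv2.COLOR_BGR2GRAY)[y-30:y+30,x-30:x+30]
C=cv2.HoughCircles(cv2.resize(g,None,fx=4,fy=4,interpolation=cv2.INTER_CUBIC),cv2.HOUGH_GRADIENT,1,80,param1=60,param2=15,minRadius=12,maxRadius=110); print(None if C is None else C[0]/4+[x-30,y-30,0])
cv2.imwrite("pics/w8c.png",cv2.resize(img[100:260,160:350],(760,600),interpolation=cv2.INTER_CUBIC))
E
```

```text
t 22.5 q [-0.46  0.25  1.7   0.44  1.63 -0.81] F [0.3 0.4 0.3] open 1.0003711854685127
[ 0.57627115 -0.09587061  0.16966814]
[146 159  22  24 304] ((461.2613220214844, -39.312740325927734), (13.9686279296875, 30.30339241027832), 63.00224685668945)
[335 160  22  23 271] ((647.8924560546875, 12.693099975585938), (30.32582664489746, 12.4993896484375), 58.30697250366211)
[ 212  162   80   76 1478] ((562.3329467773438, -41.249755859375), (75.08277130126953, 75.13817596435547), 15.725813865661621)
0.94 [220.  157.8 284.2 231.8]
0.63 [  0.  266.9  40.9 323.8]
0.46 [113.4  76.5 389.5 247.7]
[[251.31397277 201.07852375]
 [251.48334874 179.26391153]]
None
```

```bash
python3 - <<'E'
from h import *
from workcell import ticket
img=cv2.imread("pics/w8.png"); h=cv2.cvtColor(img,cv2.COLOR_BGR2HSV)
m=((h[...,0]>8)&(h[...,0]<28)&(h[...,1]>100))
# rim thickness in px on each side (a foot on the rim would hide part)
print("L/R rim",[(m[y,205:232].sum(),m[y,275:298].sum()) for y in (195,205,215,225)],"near",[m[222:245,x].sum() for x in (230,250,270)])
a=cv2.imread("pics/w4.png"); ha=cv2.cvtColor(a,cv2.COLOR_BGR2HSV); ma=((ha[...,0]>8)&(ha[...,0]<28)&(ha[...,1]>100))
print("before L/R",[(ma[y,207:232].sum(),ma[y,277:298].sum()) for y in (170,180,190,200)],"near",[ma[198:218,x].sum() for x in (230,250,270)])
print(ticket.job_done())
E
```

```text
L/R rim [(np.int64(6), np.int64(6)), (np.int64(6), np.int64(6)), (np.int64(7), np.int64(6)), (np.int64(7), np.int64(6))] near [np.int64(6), np.int64(6), np.int64(6)]
before L/R [(np.int64(6), np.int64(6)), (np.int64(6), np.int64(6)), (np.int64(6), np.int64(6)), (np.int64(6), np.int64(6))] near [np.int64(6), np.int64(6), np.int64(6)]
the job is handed in; nothing more can be done
None
```

I turned the empty square recess to its click above the pointer and set the white square-footed pot down to the floor of the recess. I then handed the job in at about 22.5 s; the hand-in did not report a verdict.

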